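# Brake lever check on a trolley handle

### The job

Two trolley push-handles stand on the bench; check the brake, the one with the long hand lever. Push its lever in with the backs of the fingers until it stops short of the grip bar, keep it there for a second, let it come all the way back with the fingers clear of it, then push it in to its stop again and finish while holding it in. Do not force it, pinch it or touch its inner side, the bar or the posts, and leave the handle with the short lever and everything else on the bench alone.

Things in the scene. Friction and masses are not known exactly. Their poses are not given: they have to be found in the camera images.
- brake_unit: test stand of the brake handle, fixed to the bench, left or right of the other one: steel base plate 110 (x) x 200 (y) x 12 mm, two grey posts at y = +-82 mm, 14 mm wide, carrying the grip bar. Origin at the centre of the plate's underside, z up; x points from the lever side to the bar side, away from the robot to within 26 degrees
- brake_bar (a point): middle of the black horizontal grip bar of the brake handle: 30 mm in diameter, 200 mm long along y, axis 125 mm above the bench; the hinge clamp at its +y end rises to 145 mm, 147 mm at the hinge pin. Bar, posts and clamp are not to be touched. Axes as brake_unit
- brake_lever (a joint): hinge of the long lever, rad, axis vertical, at the bar's +y end, 42 mm before the bar axis (unit frame x = -42, y = +80 mm). 0 = at rest, grows as the lever is pushed to the bar, 0.25 = against its stop, where about 22 mm of clear gap to the bar remain. A spring returns it: about 3 N at the press point to start it, 10 N just before the stop, then rigid. Over 40 N counts as forcing it
- brake_press (a point): point to push: on the outer face of the long blade (away from the bar), at mid-height, 125 mm above the bench, 110 mm from the hinge, 25 mm from the tip. Axes turn with the lever: +x is the pushing direction (square to the blade, towards the bar), +y runs along the blade to the hinge, z up. The hinge axis is at x = +6, y = +110 mm from here
- brake_tip (a point): rounded tip of the long lever. The lever is a plain aluminium blade, 135 mm from hinge to tip, 11 mm thick (14 mm at the tip), 18 mm high, mid-height 125 mm above the bench, free air below it down to the base plate. At rest it slants 0.27 rad away from the bar towards this tip. Its inner face, towards the bar, is not to be touched. Axes as brake_press
- release_unit: test stand of the other handle, fixed: same stand and grip bar as the brake handle, but with the short lever; same frame
- release_lever (a joint): hinge of the short lever (80 mm long, otherwise alike) on the other handle, rad; 0 = at rest; to be left alone
- gauge_block: wooden block 22 x 60 x 35 mm standing on the base plate of the brake handle, under its grip bar; loose bystander; origin at the centre of its underside
- screw_tray: small open grey tray 50 x 70 x 25 mm on the base plate of the other handle; loose bystander; origin at the centre of its underside
- glue: white bottle, 60 mm diameter, 170 mm tall, beyond the handles; loose bystander; origin at the centre of its underside
- drawer: open wooden drawer about 170 x 240 x 80 mm, on the left of the bench; loose bystander; origin under its centre
- sand_block: cork sanding block 110 x 60 x 35 mm lying on the robot's side of the handles; loose bystander; origin at the centre of its underside
- mallet: hammer lying on the left of the bench, about 0.26 m long and under 50 mm high; loose bystander; origin at the underside near its middle
- driver: screwdriver lying on the right of the bench, about 0.2 m long and under 40 mm high; loose bystander; origin at the underside near its middle
- discs: stack of sanding discs, 125 mm diameter, 18 mm high, at the back right; loose bystander; origin at the centre of its underside
There are look-alikes about, which are no part of the job. Leave any orange look-alike of the release_unit alone.

How it is judged:
On the way, in this order (a step that is already met when the one before it is completed fails the run):
1. the long lever is pushed in to its stop and kept there (value of joint brake_lever above 0.228 rad and contact force between the fingers and brake_lever above 3 N), for 0.6 s.
2. the lever is let all the way back, fingers off it (value of joint brake_lever below 0.02 rad and contact force between the fingers and brake_lever below 0.3 N), for 0.2 s.
At the end, for the whole second after the job is handed in: The long lever is held in at its stop (joint above 0.228 of 0.25 rad) and at rest by the fingers on its outer face with 3 to 40 N; the short lever is at rest and no bystander stands more than 20 mm from its start (all of step 1 and contact force between the fingers and brake_lever below 40 N and velocity of joint brake_lever below 0.05 rad/s and value of joint release_lever below 0.03 rad and distance of each of gauge_block, screw_tray, glue, drawer, sand_block, mallet, driver, discs from where it was at the start of the episode below 0.02 m); the arm keeps its last pose, push and grip.
It fails at once if the brake lever is forced (over 40 N) (contact force between the fingers and brake_lever above 40 N).
It fails at once if the fingers touch the inner face of the lever (pinched or reached behind) (contact force between the fingers and brake_lever_c3 above 1 N).
It fails at once if the robot touches the grip bar, posts or clamp of the brake handle (contact force between any of the fingers, the arm and brake_unit_c1 above 2 N or contact force between any of the fingers, the arm and brake_unit_c2 above 2 N or contact force between any of the fingers, the arm and brake_unit_c3 above 2 N or contact force between any of the fingers, the arm and brake_unit_c4 above 2 N or contact force between any of the fingers, the arm and brake_unit_c5 above 2 N or contact force between any of the fingers, the arm and brake_unit_c6 above 2 N or contact force between any of the fingers, the arm and brake_unit_c7 above 2 N or contact force between any of the fingers, the arm and brake_unit_c8 above 2 N).
It fails at once if the robot touches the handle with the short lever (contact force between any of the fingers, the arm and release_unit above 2 N).
It fails at once if a bystander is lifted or shifted by more than 20 mm (distance of any of gauge_block, screw_tray, glue, drawer, sand_block, mallet, driver, discs from where it was at the start of the episode above 0.02 m).
It also fails if it takes over 38 s, if anything falls off the work surface, if the arm or the gripper's body presses on something with over 40 N, if the wrist force passes 120 N, or if a joint passes its speed limit or range.

### The arm

A 6-joint arm with a two-finger parallel gripper is mounted at the origin on the work surface. World frame = base frame: x ahead of the robot, y to its left, z up, the work surface at z = 0. Lengths are in m, angles in rad, forces in N, time in s.
With the tool pointing down it reaches from about 0.35 to 0.775 m from the base axis. Payload 5.5 kg.
Tool frame: the origin (TCP) lies on the centre line of the jaws, within the pads' length; the fingertips stand 11 mm ahead of it and the grasp point (between the pads) lies 8 mm behind it (env.nose_length is the distance from the TCP to the fingertips, in m); x points along the fingers, z is the direction in which the jaws open and shut, and the axes are right-handed (so a half turn about x gives the same grasp; the last joint's range is limited). The gripper opens to 85 mm and grips with 20 to 120 N. Pads are 22 mm wide; open, the fingers measure 114 mm over their backs; the gripper's body (76 mm by 85 mm) begins 54 mm behind the grasp point. The pads swing forward as they close: fully open they stand 13 mm farther back than shut.
Start: joints at [-1.415, 0.313, 0.046, 1.304, 0, 1.431], TCP at [0.168, -0.55, 0.242] pointing down, gripper open.
Joint ranges: [-2.76, 2.76], [-0.86, 1.69], [-1.03, 1.26], [-2.2, 2.34], [-1.47, 1.5], [-3.14, 3.14]. Speed limits (rad/s): [2.57, 2.57, 3.14, 3.14, 3.14, 3.14].

### API

Orientations are given as a unit quaternion [w, x, y, z].
In Python, from workcell import env gives the robot as it stands. The module is installed in compiled form; this text tells all that it offers.
- The arm moves only by the tool step_arm, never from a script. Its argument "moves" is a list that holds one entry, the list of rows, each a list of 7 numbers: the turn, a rotation vector about the tool's x, y, z in rad, then the shift along the tool's x, y, z in m, then the opening, from 0 (shut) to 1 (fully open). In form: [[[rx, ry, rz, tx, ty, tz, grip], ...]]. A call has 1 to 12 rows; each row is the pose to reach, as a shift and turn from the pose measured when the call began, along the tool's axes at that moment; what a row does not reach only later rows make up. A row lasts 1/10 s, in which the tool goes at most 50 mm and 8.59 degrees, less where a joint would pass 70% of its speed; a pose out of reach is approached as far as the arm can. A call with a gripper value outside its range is refused whole. The fingers move at their own pace and stop on an object; "force" is the grip in N (left out, the last holds). Time passes only in rows, so rows that repeat a pose let the fingers close. It gives the time, the measured TCP pose, the force and the opening at its end, in the units of the state.
- env.get_state(): the state, without advancing time (a new reading comes with each control period).
- env.read_camera(name): name is "scene" or "top" or "wrist"; returns (picture, depth): 384x512x3 uint8, red, green, blue; 384x512 float32, m along the optical axis (not along the pixel's ray), 0 where there is no reading.
- env.get_calibration(name): a dict with "mtx" (3x3 intrinsics, pixels), "distortion" ([k1, k2, p1, p2, k3] as OpenCV has them; the pictures are not rectified), "camera_from_world" (4x4, takes a point from world to camera coordinates); the wrist camera has in their place "T_tool_cam" (4x4, takes a point from camera to tool coordinates, whose origin is the TCP and whose axes are the tool frame's). Camera axes: x right, y down, z forward; pixel columns grow to the right and rows downward; lengths in m; the calibration is good to about 2 mm. A picture is of the moment at which its call begins: read the wrist's pose just before it. get_calibration takes no time and is no camera call.
- env.hand_in(): hands the job in, once; it reports no verdict.
Trained networks look in the newest picture that a camera, given by its name, has taken for a name from the list of things; names that differ only in an ending like _2 or _b are one class to them, and where a whole thing is asked for, a point or a joint stands for the part that bears it (a point fixed in the world has none). Each returns a list of dicts, best first, with "confidence" (0 to 1); they miss things now and then, are a little off and sometimes report something else, mostly with a low value. They report only what shows in the picture. A call takes as long as a camera call. They do not tell look-alikes from the thing itself.
- env.boxes_of(camera, thing): "uv" ([column, row] in pixels, amid what is visible of it).
- env.silhouettes(camera, thing): "mask" (384x512 bool, what is visible of it) and "uv" ([column, row] in pixels, amid what is visible of it).
The state is a dict: "clock": time; "joint_pos": joint angles; "qvel": joint speeds; "tau": joint torques, N m; "tcp_pos": TCP position; "orientation": TCP orientation; "wrist_force": force on the tool from outside, world axes, zero at the start; "ft_torque": the same for the moment, N m; "finger_gap": finger opening in m.
Only numpy, scipy, OpenCV 4.12 (cv2) and the standard library are available. Lean on these libraries where they do the work, as an engineer would, in place of code of your own. Each camera call takes 0.05 s, during which the arm holds its last target.

## Working session

There is one attempt and no reset: what is moved stays moved. The work goes in short steps, Python scripts to look and compute and a tool call to move; the robot and the scene stay as the last step left them, time stands still between calls to the robot, and variables do not carry over. Pictures are saved under pics/ and viewed, and the job is handed in when it is done.

Besides the shell and the picture viewer there is one more tool, called after "Emit:" by a JSON object that holds its "api" and its "payload". step_arm: Moves the arm, as the interface text tells. Its arguments: {"type":"object","properties":{"moves":{"type":"array","items":{"type":"array","items":{"type":"array","items":{"type":"number"}}}},"force":{"type":"number"}},"required":["moves"]}

```bash
mkdir -p pics
cat > h.py <<'E'
import numpy as np, cv2
from workcell import env
from scipy.spatial.transform import Rotation as R
def Rq(q): return R.from_quat([q[1],q[2],q[3],q[0]]).as_matrix()
def Twc(name):
    c=env.get_calibration(name)
    if name=="wrist":
        s=env.get_state(); T=np.eye(4); T[:3,:3]=Rq(s["orientation"]); T[:3,3]=s["tcp_pos"]
        return T@np.array(c["T_tool_cam"])
    return np.linalg.inv(np.array(c["camera_from_world"]))
def cloud(name,depth,T):
    c=env.get_calibration(name); K=np.array(c["mtx"]);D=np.array(c["distortion"])
    v,u=np.mgrid[0:384,0:512]
    p=cv2.undistortPoints(np.stack([u.ravel(),v.ravel()],1).astype(np.float64)[:,None],K,D)[:,0]
    z=depth.ravel()
    P=np.c_[p*z[:,None],z]@T[:3,:3].T+T[:3,3]
    P[z<=0]=np.nan
    return P.reshape(384,512,3)
def proj(name,X,T):
    c=env.get_calibration(name); Ti=np.linalg.inv(T)
    r,_=cv2.Rodrigues(Ti[:3,:3])
    return cv2.projectPoints(np.atleast_2d(X).astype(float),r,Ti[:3,3],np.array(c["mtx"]),np.array(c["distortion"]))[0][:,0]
E
python3 - <<'E'
from h import *
s=env.get_state();print(s)
for n in("scene","top","wrist"):
    T=Twc(n);im,d=env.read_camera(n);np.savez(f"{n}0.npz",im=im,d=d,T=T)
    cv2.imwrite(f"pics/{n}0.png",im[:,:,::-1]);print(n,T.round(3).tolist(),env.get_calibration(n)["mtx"])
E
```

```text
{'clock': 0.0, 'joint_pos': array([-1.41460622e+00,  3.13972475e-01,  4.50017167e-02,  1.30360523e+00,
        1.57996301e-06,  1.43120794e+00]), 'qvel': array([ 6.89950311e-06, -1.27166167e-03, -4.84216143e-04,  4.90148730e-04,
       -2.42878845e-04,  3.32738984e-04]), 'tau': array([-7.88141188e-04, -4.80629325e+01,  2.98530579e+01,  1.93131482e-02,
       -1.11871020e-04,  2.76541124e-05]), 'tcp_pos': array([ 0.16752547, -0.54955021,  0.24143404]), 'orientation': array([ 0.5677691 ,  0.42130821,  0.5686655 , -0.420425  ]), 'wrist_force': array([ 0.84377972, -0.39927129,  0.29435066]), 'ft_torque': array([-0.04099641, -0.01206198,  0.12659501]), 'finger_gap': 0.0853941551998799}
scene [[0.826, 0.313, -0.469, 1.047], [0.563, -0.423, 0.71, -0.798], [0.024, -0.85, -0.526, 0.697], [0.0, 0.0, 0.0, 1.0]] [[363.13865864   0.         255.04589623]
 [  0.         363.13865864 188.14665149]
 [  0.           0.           1.        ]]
top [[-0.025, -0.988, 0.155, 0.365], [-1.0, 0.025, -0.003, -0.009], [-0.0, -0.155, -0.988, 1.187], [0.0, 0.0, 0.0, 1.0]] [[379.8775644    0.         256.66913931]
 [  0.         379.8775644  194.72465977]
 [  0.           0.           1.        ]]
wrist [[0.291, -0.921, -0.258, 0.233], [-0.957, -0.281, -0.077, -0.53], [-0.001, 0.269, -0.963, 0.374], [0.0, 0.0, 0.0, 1.0]] [[319.30251418   0.         257.39412317]
 [  0.         319.30251418 197.46154747]
 [  0.           0.           1.        ]]
```

View pics/scene0.png

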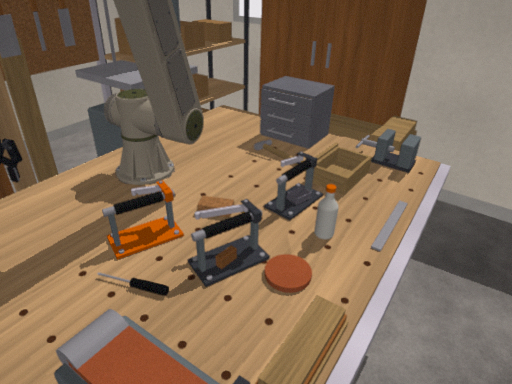

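View pics/top0.png

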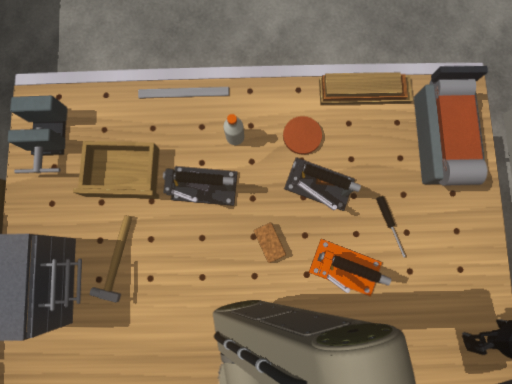

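The scene view shows two black handles and an orange look-alike. The middle one, at scene (225,235) and top (320,183), has the long lever and the block under its bar, so it is the brake. The other, at top (200,185), is the release. Next I'll measure the brake.

Run:
```python
from h import *
for n in("scene","top"):
    env.read_camera(n)
    for t in("brake_unit","brake_lever","brake_press","brake_tip","brake_bar","release_lever","release_unit","gauge_block","sand_block","glue","screw_tray"):
        r=env.silhouettes(n,t)
        z=np.load(n+"0.npz");P=cloud(n,z["d"],z["T"])
        for q in r[:4]:
            m=q["mask"];pts=P[m];pts=pts[~np.isnan(pts[:,0])]
            print(n,t,round(q["confidence"],2),np.round(q["uv"]),m.sum(),np.median(pts,0).round(3) if len(pts) else None)
        if t in("brake_lever",) : np.savez(f"{n}_{t}.npz",*[q["mask"] for q in r])
for n,(a,b,c,d) in {"scene":(180,190,100,100),"top":(280,150,100,70)}.items():
    z=np.load(n+"0.npz")
    cv2.imwrite(f"pics/{n}z.png",cv2.resize(z["im"][b:b+d,a:a+c,::-1],None,fx=6,fy=6,interpolation=cv2.INTER_CUBIC))
```

```text
scene brake_unit 0.92 [228. 246.] 3459 [ 0.583 -0.21   0.025]
scene brake_unit 0.74 [222. 209.] 385 [ 0.532 -0.182  0.127]
scene brake_lever 0.82 [220. 211.] 402 [ 0.531 -0.18   0.127]
scene brake_press 0.76 [215. 211.] 417 [ 0.528 -0.178  0.127]
scene brake_tip 0.63 [220. 212.] 381 [ 0.532 -0.182  0.128]
scene release_lever 0.56 [293. 163.] 111 [0.54  0.194 0.128]
scene release_lever 0.52 [145. 188.] 194 [ 0.283 -0.229  0.126]
scene release_unit 0.98 [142. 226.] 3101 [ 0.322 -0.277  0.014]
scene release_unit 0.78 [295. 184.] 1730 [0.587 0.132 0.041]
scene gauge_block 0.55 [224. 256.] 309 [ 0.593 -0.24   0.039]
scene sand_block 0.98 [213. 200.] 430 [ 0.399 -0.058  0.034]
scene screw_tray 0.76 [299. 196.] 286 [0.592 0.163 0.024]
top brake_unit 0.85 [320. 184.] 2213 [ 0.566 -0.2    0.069]
top brake_lever 0.8 [312. 190.] 179 [ 0.528 -0.176  0.134]
top brake_press 0.46 [318. 195.] 236 [ 0.523 -0.182  0.133]
top brake_tip 0.74 [324. 198.] 168 [ 0.515 -0.193  0.134]
top brake_tip 0.51 [118. 171.] 4341 [0.638 0.418 0.02 ]
top brake_bar 0.68 [327. 186.] 2219 [ 0.566 -0.202  0.081]
top release_lever 0.55 [110. 267.] 963 [0.336 0.425 0.024]
top release_lever 0.44 [185. 196.] 117 [0.532 0.192 0.134]
top release_unit 0.94 [343. 271.] 2569 [ 0.318 -0.27   0.015]
top release_unit 0.59 [200. 183.] 2187 [0.574 0.154 0.017]
top gauge_block 0.45 [322. 181.] 59 [ 0.579 -0.211  0.039]
top gauge_block 0.22 [269. 243.] 735 [ 0.4   -0.047  0.035]
top sand_block 0.71 [267. 242.] 691 [ 0.4   -0.047  0.035]
top glue 0.97 [234. 129.] 505 [0.73  0.051 0.112]
top glue 0.67 [117. 172.] 4406 [0.638 0.419 0.019]
top screw_tray 0.47 [200. 187.] 152 [0.579 0.17  0.018]
```

Run:
```python
from h import *
for n in("scene","top"):
    z=np.load(n+"0.npz");P=cloud(n,z["d"],z["T"]);im=z["im"].astype(int)
    Q=P.reshape(-1,3);C=im.reshape(-1,3)
    box=(Q[:,0]>.45)&(Q[:,0]<.72)&(Q[:,1]>-.34)&(Q[:,1]<-.06)
    # plate: dark points at z~12mm
    m=box&(Q[:,2]>.006)&(Q[:,2]<.019)&(C.sum(1)<330)
    r=cv2.minAreaRect(Q[m,:2].astype(np.float32)*1000);print(n,"plate",m.sum(),r,np.median(Q[m,2]))
    # lever mask fit
    mk=np.load(f"{n}_brake_lever.npz")["arr_0"];p=P[mk];p=p[(p[:,2]>.10)&(p[:,2]<.145)]
    vx,vy,x0,y0=cv2.fitLine(p[:,:2].astype(np.float32),cv2.DIST_HUBER,0,.001,.001).ravel()
    s=(p[:,:2]-[x0,y0])@[vx,vy];print("lever dir",np.degrees(np.arctan2(vy,vx)),x0,y0,np.percentile(s,[0,2,98,100]).round(3),np.array([x0,y0])+np.outer([s.min(),s.max()],[vx,vy]),"z",np.percentile(p[:,2],[2,50,98]))
    # bar: black points z .11-.145
    m=box&(Q[:,2]>.115)&(Q[:,2]<.15)&(C.max(1)<60)
    b=Q[m];vx,vy,x0,y0=cv2.fitLine(b[:,:2].astype(np.float32),cv2.DIST_HUBER,0,.001,.001).ravel()
    s=(b[:,:2]-[x0,y0])@[vx,vy];print("bar",m.sum(),np.degrees(np.arctan2(vy,vx)),x0,y0,s.min(),s.max(),b[:,2].max())
```

```text
scene plate 1795 ((574.2916870117188, -203.38565063476562), (234.25733947753906, 293.75665283203125), 79.0450210571289) 0.012403179773998851
lever dir 52.43793 0.5280357 -0.18785143 [-0.063 -0.061  0.077  0.083] [[ 0.48935923 -0.2381427 ]
 [ 0.57847102 -0.12227006]] z [0.11529252 0.12747595 0.1348654 ]
bar 623 66.65868 0.5881172 -0.22320662 -0.06387052626157719 0.09521825038902827 0.1457667127281822
top plate 1252 ((607.6610107421875, -212.44680786132812), (221.9244842529297, 218.6856231689453), 86.58694458007812) 0.013092735615574669
lever dir 52.23218 0.5249122 -0.17933813 [-0.062 -0.059  0.056  0.059] [[ 0.48686874 -0.22844036]
 [ 0.56088458 -0.13290896]] z [0.12080873 0.13374848 0.1383336 ]
bar 503 68.42383 0.57840514 -0.21015981 -0.06790757884692525 0.09457116259382237 0.14663783403077524
```

View pics/scenez.png

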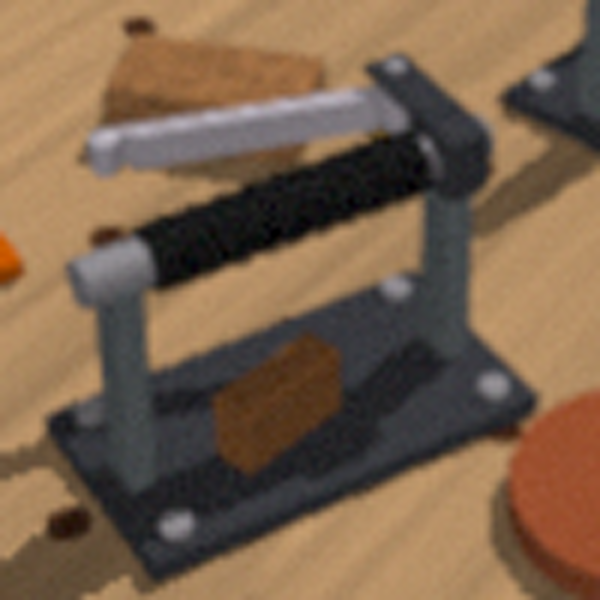

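View pics/topz.png

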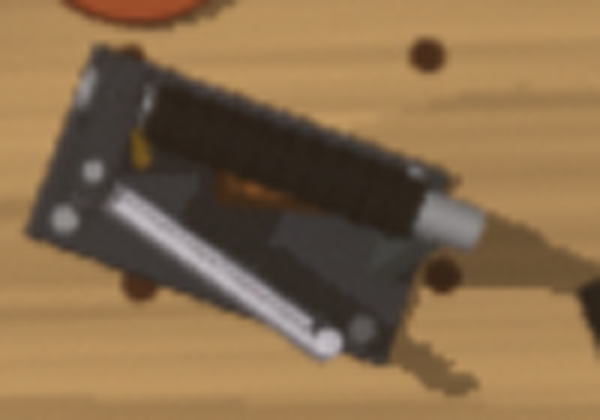

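```bash
cat >> h.py <<'E'
def unitT(x,y,yaw):
    T=np.eye(4);T[:3,:3]=R.from_euler('z',yaw).as_matrix();T[:3,3]=[x,y,0];return T
def leverpts(T,q,pts): # pts in press frame -> world
    a=-(0.27-q); # lever dir tip->hinge rotated by a relative unit y
    M=R.from_euler('z',a).as_matrix()
    return (np.array([-.042,.08,.125])+ (np.atleast_2d(pts)-[.006,.110,0])@M.T)@T[:3,:3].T+T[:3,3]
E
python3 - <<'E'
from h import *
from scipy.optimize import least_squares
obs={"scene":[(195.8,190+65/6*1.0,'x')]}
# picks: pin top (hinge z .147), tip top end
zs=np.load("scene0.npz");zt=np.load("top0.npz");TS=zs["T"];TT=zt["T"]
def pick(n,a,b): 
    ox,oy={"scene":(180,190),"top":(280,150)}[n];return np.array([ox+a/6-.4,oy+b/6-.4])
picks={"pin":(pick("scene",396,66),pick("top",93,170)),"tip":(pick("scene",103,150),pick("top",328,342)),
"screw":(pick("scene",178,525),pick("scene",178,525))}
for k in("pin","tip"):
    f=lambda X:np.r_[proj("scene",X,TS)[0]-picks[k][0],proj("top",X,TT)[0]-picks[k][1]]
    r=least_squares(f,[.53,-.18,.13]);print(k,r.x.round(4),r.fun.round(2))
    def at(n,T,z):
        g=lambda X:proj(n,[X[0],X[1],z],T)[0]-picks[k][0 if n=="scene" else 1]
        return least_squares(g,[.53,-.18]).x.round(4)
    print(at("scene",TS,.147 if k=="pin" else .130),at("top",TT,.147 if k=="pin" else .134))
# fit unit pose on depth+picks using lever fits & hinge
def draw(U,tag):
    for n,z in(("scene",zs),("top",zt)):
        im=z["im"][:,:,::-1].copy();a,b,c,d={"scene":(180,190,100,100),"top":(280,150,100,70)}[n]
        im=cv2.resize(im[b:b+d,a:a+c],None,fx=6,fy=6,interpolation=cv2.INTER_CUBIC)
        def line(W,col):
            p=(proj(n,W,z["T"])-[a,b]+.4)*6
            cv2.polylines(im,[p.astype(np.int32)],True,col,1)
        pl=np.array([[-.055,-.1,.012],[.055,-.1,.012],[.055,.1,.012],[-.055,.1,.012]])
        line(pl@U[:3,:3].T+U[:3,3],(0,255,0))
        for zz in(-.009,.009): line(leverpts(U,0,[[0,-.025,zz],[0,.110,zz],[.011,.110,zz],[.011,-.025,zz]]),(0,0,255))
        line(np.array([[0,-.1,.125],[0,.1,.125]])@U[:3,:3].T+U[:3,3],(255,255,0))
        cv2.imwrite(f"pics/{n}_{tag}.png",im)
yaw=np.radians(-22.2)
hp=least_squares(lambda X:np.r_[proj("scene",X,TS)[0]-picks["pin"][0],proj("top",X,TT)[0]-picks["pin"][1]],[.53,-.18,.13]).x
M=R.from_euler('z',yaw).as_matrix()
o=hp-M@[-.042,.08,hp[2]];print("unit",o)
U=unitT(o[0],o[1],yaw);draw(U,"fit");print("press",leverpts(U,0,[0,0,0]),leverpts(U,.25,[0,0,0]),"tip",leverpts(U,0,[.006,-.025,0]))
print(Rq(env.get_state()["orientation"]).round(3))
E
```

```text
pin [ 0.572  -0.1217  0.1454] [ 0.41 -0.04  0.27  0.32]
[ 0.5726 -0.1244] [ 0.5727 -0.1208]
tip [ 0.4908 -0.2308  0.1271] [ 0.42 -0.    0.31  0.32]
[ 0.4927 -0.2344] [ 0.4909 -0.2286]
unit [ 5.80691000e-01 -2.11649831e-01  2.77555756e-17]
press [[ 0.50006025 -0.20511417  0.125     ]] [[ 0.52293197 -0.22032738  0.125     ]] tip [[ 0.48953175 -0.22856946  0.125     ]]
[[ 0.     0.957  0.291]
 [-0.     0.291 -0.957]
 [-1.    -0.     0.   ]]
```

View pics/scene_fit.png

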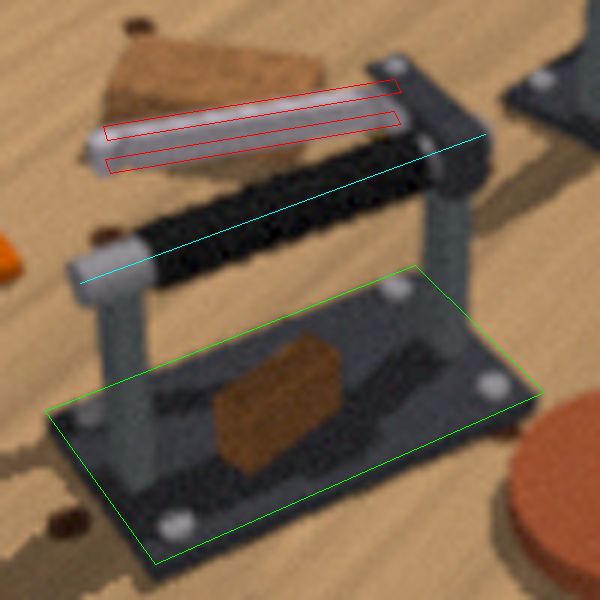

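View pics/top_fit.png

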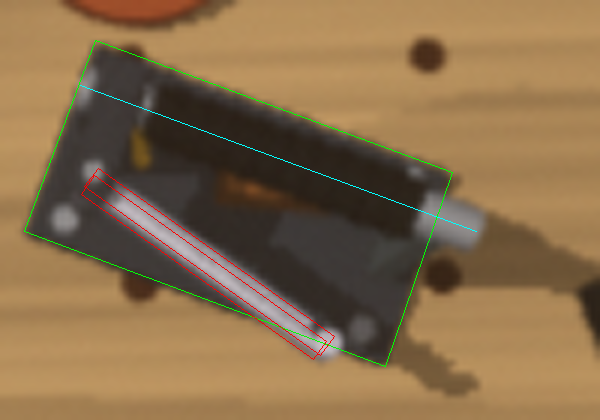

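The model overlays agree with both views to about 2 mm. The rest press point is at about (0.500, -0.205, 0.125) and the push direction is -37.7°. I'll move to a standoff above the outer side with the fingers closing.

Emit:
{"api": "step_arm", "payload": {"moves": [[[-0.056,0,0,-0.01,0.036,-0.0245,0],[-0.112,0,0,-0.015,0.071,-0.049,0],[-0.169,0,0,-0.02,0.107,-0.0735,0],[-0.225,0,0,-0.02,0.143,-0.098,0],[-0.281,0,0,-0.02,0.178,-0.1225,0],[-0.337,0,0,-0.02,0.214,-0.147,0],[-0.393,0,0,-0.02,0.25,-0.1715,0],[-0.449,0,0,-0.02,0.285,-0.196,0],[-0.506,0,0,-0.02,0.321,-0.2205,0],[-0.562,0,0,-0.02,0.357,-0.245,0],[-0.618,0,0,-0.02,0.3925,-0.2696,0],[-0.618,0,0,-0.02,0.3925,-0.2696,0]]]}}

```text
clock: 2.55
tcp_pos: [0.4668, -0.1741, 0.2624]
orientation: [0.67, 0.226, 0.67, -0.225]
wrist_force: [0.5, -1.0, 0.0]
finger_gap: 0.0002
```

Run:
```python
from h import *
s=env.get_state();print(s["clock"],s["tcp_pos"],Rq(s["orientation"]).round(3).tolist(),s["wrist_force"],s["finger_gap"],s["joint_pos"].round(2))
T=Twc("wrist");im,d=env.read_camera("wrist");np.savez("w1.npz",im=im,d=d,T=T)
yaw=np.radians(-22.2);U=unitT(.5807,-.2116,yaw)
o=im[:,:,::-1].copy()
for zz in(-.009,.009):
    p=proj("wrist",leverpts(U,0,[[0,-.025,zz],[0,.110,zz],[.011,.110,zz],[.011,-.025,zz]]),T);cv2.polylines(o,[p.astype(np.int32)],True,(0,0,255),1)
cv2.imwrite("pics/w1.png",o)
r=env.silhouettes("wrist","brake_lever")
P=cloud("wrist",d,T)
for q in r[:2]:
    p=P[q["mask"]];p=p[(p[:,2]>.115)&(p[:,2]<.145)]
    print(q["confidence"],q["uv"],len(p),np.median(p,0) if len(p) else 0)
    if len(p)>30:
        vx,vy,x0,y0=cv2.fitLine(p[:,:2].astype(np.float32),cv2.DIST_HUBER,0,.001,.001).ravel();sg=(p[:,:2]-[x0,y0])@[vx,vy]
        print(np.degrees(np.arctan2(vy,vx)),[x0,y0]+np.outer(np.percentile(sg,[1,99]),[vx,vy]), p[:,2].max())
```

```text
2.55 [ 0.46677073 -0.17406272  0.26237207] [[0.001, 0.605, 0.796], [0.001, 0.796, -0.605], [-1.0, 0.001, 0.0]] [ 0.52444914 -0.99359841  0.03318653] 0.00017559210716939803 [-0.52  0.16 -0.11  1.31  0.    1.7 ]
0.79 [317.5, 149.7] 2642 [ 0.52836006 -0.17628054  0.13443404]
52.932934 [[ 0.48631854 -0.23142851]
 [ 0.56297765 -0.12994578]] 0.14485722731370496
```

View pics/w1.png

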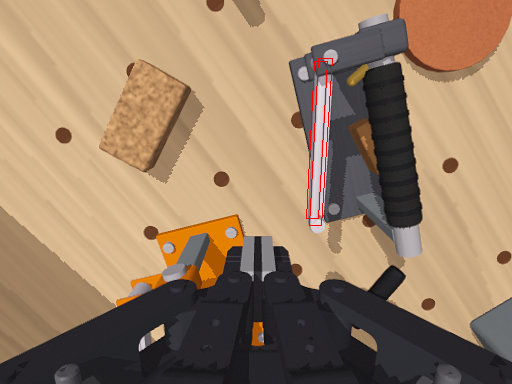

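The wrist view confirms the lever (tip about pixel (317,228), pin (330,57)) within about 1–2 mm of the model. The orange unit lies below and left, clear of the descent. Descending at the standoff.

Emit:
{"api": "step_arm", "payload": {"moves": [[[0,0,0,0.03,-0.002,0,0],[0,0,0,0.065,-0.005,0,0],[0,0,0,0.1,-0.005,0,0],[0,0,0,0.13,-0.005,0,0],[0,0,0,0.146,-0.005,0,0],[0,0,0,0.146,-0.005,0,0]]]}}

```text
clock: 3.25
tcp_pos: [0.4591, -0.1812, 0.1139]
orientation: [0.667, 0.228, 0.671, -0.228]
wrist_force: [-0.1, -0.5, 0.7]
finger_gap: 0.0002
```

Run:
```python
from h import *
s=env.get_state();print(s["clock"],s["tcp_pos"],Rq(s["orientation"]).round(3).tolist(),s["wrist_force"])
im,d=env.read_camera("scene");cv2.imwrite("pics/s2.png",cv2.resize(im[120:280,120:320,::-1],None,fx=3.5,fy=3.5))
im,d=env.read_camera("wrist");cv2.imwrite("pics/w2.png",im[:,:,::-1])
```

```text
3.25 [ 0.45908287 -0.18117859  0.11385156] [[-0.005, 0.611, 0.791], [0.002, 0.792, -0.611], [-1.0, -0.001, -0.005]] [-0.0939168  -0.54057537  0.69329212]
```

View pics/s2.png

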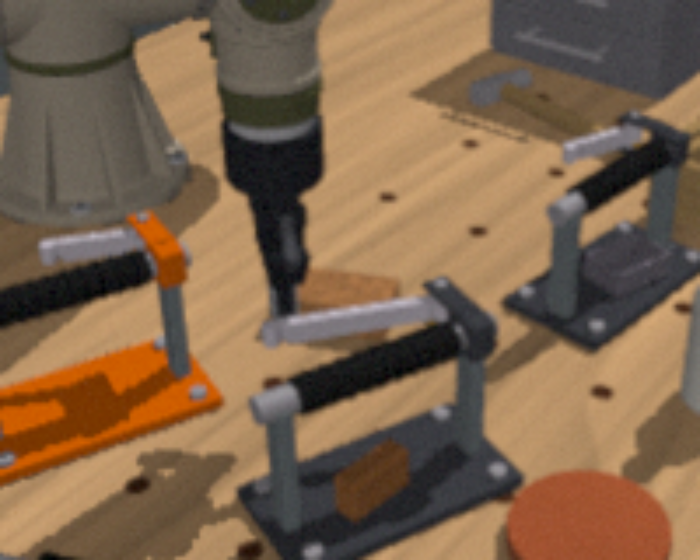

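View pics/w2.png

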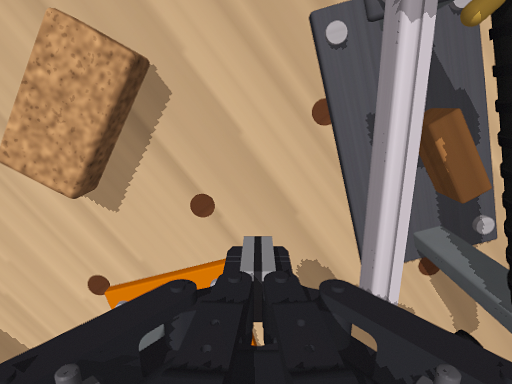

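Fingers are beside the blade on its outer side, with tips below the blade's mid-height and nothing else near. Approaching to first contact.

Emit:
{"api": "step_arm", "payload": {"moves": [[[0,0,0,0,0.003,0.01,0],[0,0,0,0,0.006,0.02,0],[0,0,0,0,0.006,0.028,0],[0,0,0,0,0.006,0.034,0],[0,0,0,0,0.006,0.038,0],[0,0,0,0,0.006,0.038,0],[0,0,0,0,0.006,0.038,0]]]}}

```text
clock: 4.05
tcp_pos: [0.4945, -0.1999, 0.1165]
orientation: [0.669, 0.228, 0.67, -0.228]
wrist_force: [-4.0, 2.0, 4.3]
finger_gap: 0.0
```

Run:
```python
from h import *
s=env.get_state();print(s["clock"],s["tcp_pos"],Rq(s["orientation"]).round(3).tolist(),s["wrist_force"],s["finger_gap"])
im,d=env.read_camera("wrist");cv2.imwrite("pics/w3.png",im[:,:,::-1])
```

```text
4.05 [ 0.4944938  -0.19989988  0.11646545] [[-0.002, 0.61, 0.792], [0.0, 0.792, -0.61], [-1.0, -0.001, -0.002]] [-4.00355258  1.9790239   4.32941981] 2.9384762259492873e-05
```

View pics/w3.png

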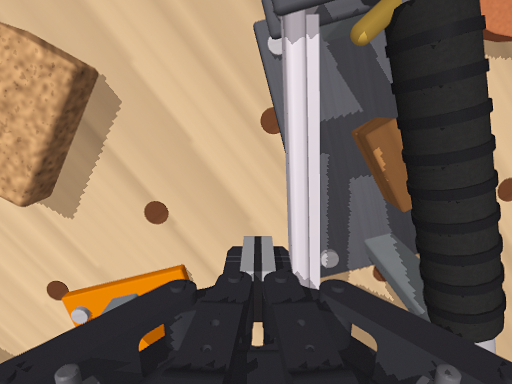

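Contact is made at about 4.5 N along the push axis, on the outer face with the bar well clear. Pushing on in an arc about the hinge.

Emit:
{"api": "step_arm", "payload": {"moves": [[[-0.02,0,0,0,0,0.002,0],[-0.04,0,0,0,0,0.0045,0],[-0.06,0,0,0,0,0.0065,0],[-0.08,0,0,0,-0.0005,0.0085,0],[-0.1,0,0,0,-0.0005,0.0105,0],[-0.1,0,0,0,-0.0005,0.0105,0]]]}}

```text
clock: 4.7
tcp_pos: [0.5013, -0.2064, 0.1163]
orientation: [0.679, 0.194, 0.681, -0.194]
wrist_force: [-6.1, 2.0, 5.9]
finger_gap: 0.0002
```

```bash
cat >> h.py <<'E'
def look(tag):
    s=env.get_state();M=Rq(s["orientation"]);print(s["clock"],s["tcp_pos"].round(4),"yaw",np.degrees(np.arctan2(M[1,2],M[0,2])).round(2),"F",s["wrist_force"].round(2),"Ftool",(M.T@s["wrist_force"]).round(2))
    T=Twc("wrist");im,d=env.read_camera("wrist");cv2.imwrite(f"pics/{tag}.png",im[:,:,::-1])
    P=cloud("wrist",d,T);r=env.silhouettes("wrist","brake_lever")
    for q in r[:1]:
        p=P[q["mask"]];p=p[(p[:,2]>.129)&(p[:,2]<.139)]
        p=p[np.linalg.norm(p[:,:2]-[.572,-.1217],axis=1)>.02]
        vx,vy,x0,y0=cv2.fitLine(p[:,:2].astype(np.float32),cv2.DIST_HUBER,0,.001,.001).ravel()
        a=np.degrees(np.arctan2(vy,vx));a=a%180
        c=p[:,:2].mean(0)-[.572,-.1217];b=np.degrees(np.arctan2(c[1],c[0]))%180
        print("lever",q["confidence"],len(p),"fit deg",a,"hinge deg",b,"q~",np.radians(a-52.4),np.radians(b-52.4))
E
python3 -c "
from h import *
look('w4')
z=np.load('w1.npz')"
```

```text
4.7 [ 0.5013 -0.2064  0.1163] yaw -31.84 F [-6.1   2.    5.91] Ftool [-5.88 -1.53 -6.26]
lever 0.77 7509 fit deg 60.88429 hinge deg 59.668284335937344 q~ 0.14807874 0.12685549263323628
```

View pics/w4.png

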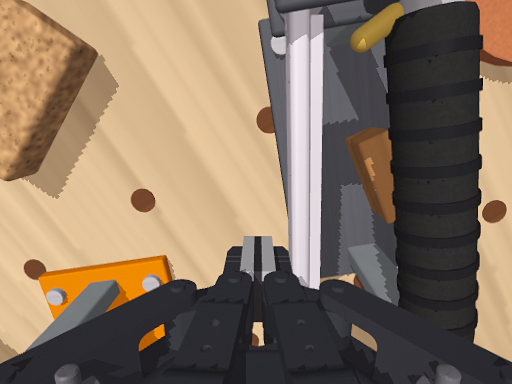

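Emit:
{"api": "step_arm", "payload": {"moves": [[[-0.02,0,0,0,0,0.002,0],[-0.04,0,0,0,0,0.0045,0],[-0.06,0,0,0,-0.0005,0.0065,0],[-0.08,0,0,0,-0.0005,0.0085,0],[-0.08,0,0,0,-0.0005,0.0095,0],[-0.08,0,0,0,-0.0005,0.0095,0]]]}}

```text
clock: 5.4
tcp_pos: [0.5072, -0.2112, 0.1163]
orientation: [0.685, 0.167, 0.69, -0.167]
wrist_force: [-7.5, 3.3, 6.8]
finger_gap: 0.0002
```

```bash
python3 -c "
from h import *
look('w5')"
```

```text
5.4 [ 0.5072 -0.2112  0.1163] yaw -27.26 F [-7.51  3.28  6.76] Ftool [-6.71 -0.54 -8.23]
lever 0.63 7687 fit deg 64.61512 hinge deg 63.66619596781622 q~ 0.21319403 0.1966322138133022
```

Emit:
{"api": "step_arm", "payload": {"moves": [[[-0.02,0,0,0,0,0.002,0],[-0.03,0,0,0,0,0.004,0],[-0.04,0,0,0,0,0.0055,0],[-0.04,0,0,0,0,0.0065,0],[-0.04,0,0,0,0,0.0065,0]]]}}

```text
clock: 6.0
tcp_pos: [0.5107, -0.2136, 0.1163]
orientation: [0.686, 0.153, 0.694, -0.153]
wrist_force: [-9.4, 2.9, 8.1]
finger_gap: -0.0003
```

```bash
python3 -c "
from h import *
look('w6')"
```

```text
6.0 [ 0.5107 -0.2136  0.1163] yaw -24.96 F [-9.42  2.93  8.13] Ftool [-8.02 -1.34 -9.86]
lever 0.73 7695 fit deg 66.914536 hinge deg 65.88734477302273 q~ 0.25332642 0.23539857364089398
```

View pics/w6.png

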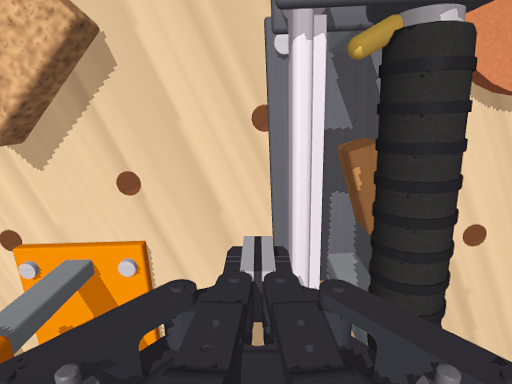

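Emit:
{"api": "step_arm", "payload": {"moves": [[[0,0,0,0,0,0.003,0],[0,0,0,0,0,0.004,0],[0,0,0,0,0,0.004,0],[0,0,0,0,0,0.004,0]]]}}

```text
clock: 6.5
tcp_pos: [0.5111, -0.2138, 0.1163]
orientation: [0.684, 0.153, 0.697, -0.153]
wrist_force: [-12.5, 4.9, 10.8]
finger_gap: -0.0
```

```bash
python3 -c "
from h import *
look('w7')"
```

```text
6.5 [ 0.5111 -0.2138  0.1163] yaw -24.93 F [-12.53   4.91  10.85] Ftool [-10.62  -0.87 -13.61]
lever 0.74 7698 fit deg 67.14842 hinge deg 66.10547605223915 q~ 0.2574085 0.23920568266480763
```

Force rises with almost no motion and the lever angle is steady at about 0.25, so it is at the stop. Hold for 1.2 s.

Emit:
{"api": "step_arm", "payload": {"moves": [[[0,0,0,0,0,0.004,0],[0,0,0,0,0,0.004,0],[0,0,0,0,0,0.004,0],[0,0,0,0,0,0.004,0],[0,0,0,0,0,0.004,0],[0,0,0,0,0,0.004,0],[0,0,0,0,0,0.004,0],[0,0,0,0,0,0.004,0],[0,0,0,0,0,0.004,0],[0,0,0,0,0,0.004,0],[0,0,0,0,0,0.004,0],[0,0,0,0,0,0.004,0]]]}}

```text
clock: 7.8
tcp_pos: [0.511, -0.2139, 0.1163]
orientation: [0.682, 0.153, 0.699, -0.152]
wrist_force: [-13.6, 6.6, 11.7]
finger_gap: -0.0002
```

```bash
python3 -c "
from h import *
look('w8')"
```

```text
7.8 [ 0.511  -0.2139  0.1163] yaw -24.9 F [-13.58   6.63  11.66] Ftool [-11.3    0.25 -15.39]
lever 0.59 6 fit deg 77.6432 hinge deg 131.9357998738311 q~ 0.440577 1.388161581005643
```

Stop held about 1.3 s at 15 N. Release and retreat.

Emit:
{"api": "step_arm", "payload": {"moves": [[[0,0,0,0,0,-0.006,0],[0.03,0,0,0,0,-0.014,0],[0.06,0,0,0,0.001,-0.022,0],[0.09,0,0,0,0.002,-0.03,0],[0.13,0,0,0,0.004,-0.038,0],[0.17,0,0,0,0.006,-0.047,0],[0.21,0,0,0,0.008,-0.055,0],[0.22,0,0,0,0.008,-0.061,0],[0.22,0,0,0,0.008,-0.061,0],[0.22,0,0,0,0.008,-0.061,0],[0.22,0,0,0,0.008,-0.061,0]]]}}

```text
clock: 9.0
tcp_pos: [0.4596, -0.1814, 0.1178]
orientation: [0.661, 0.226, 0.678, -0.228]
wrist_force: [-0.3, -0.6, -0.5]
finger_gap: -0.0
```

```bash
python3 -c "
from h import *
look('w9')
print(Rq(env.get_state()['orientation']).round(3).tolist())"
```

```text
9.0 [ 0.4596 -0.1814  0.1178] yaw -37.48 F [-0.29 -0.58 -0.54] Ftool [ 0.55 -0.63  0.14]
lever 0.97 9962 fit deg 52.431274 hinge deg 51.15200399574178 q~ 0.00054581487 -0.021781639326039097
[[-0.023, 0.608, 0.793], [0.006, 0.793, -0.609], [-1.0, -0.009, -0.022]]
```

View pics/w9.png

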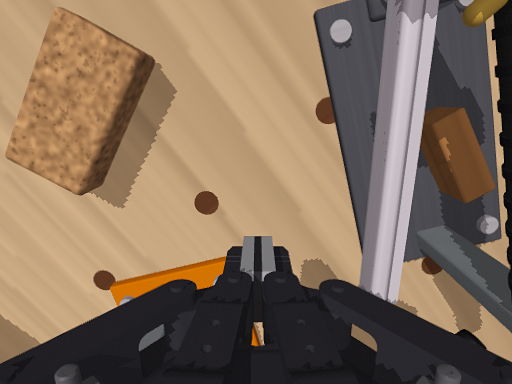

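Lever is back at 0.000 rad with zero force and the fingers well clear. Second push: let it dwell one row, then the same path.

Emit:
{"api": "step_arm", "payload": {"moves": [[[0,-0.02,0,0,0,0,0],[0,-0.022,0,0,0.003,0.012,0],[0,-0.022,0,0,0.006,0.024,0],[0,-0.022,0,0,0.0065,0.032,0],[0,-0.022,0,0,0.0065,0.038,0],[-0.04,-0.022,0,0,0.006,0.042,0],[-0.07,-0.022,0,0,0.006,0.045,0],[-0.1,-0.022,0,0,0.0055,0.048,0],[-0.13,-0.022,0,0,0.0055,0.051,0],[-0.16,-0.022,0,0,0.0055,0.054,0],[-0.19,-0.022,0,0,0.0055,0.056,0],[-0.19,-0.022,0,0,0.0055,0.0575,0]]]}}

```text
clock: 10.3
tcp_pos: [0.5066, -0.2109, 0.1162]
orientation: [0.686, 0.161, 0.691, -0.164]
wrist_force: [-6.6, 5.1, 7.9]
finger_gap: 0.0
```

```bash
python3 -c "
from h import *
look('w10')"
```

```text
10.3 [ 0.5066 -0.2109  0.1162] yaw -26.56 F [-6.64  5.05  7.9 ] Ftool [-7.86  1.49 -8.25]
lever 0.83 7740 fit deg 64.2598 hinge deg 63.256894556239956 q~ 0.2069926 0.18948855654823593
```

Emit:
{"api": "step_arm", "payload": {"moves": [[[-0.01,0,0,0,0,0.002,0],[-0.02,0,0,0,0,0.004,0],[-0.03,0,0,0,0,0.006,0],[-0.03,0,0,0,0,0.0075,0],[-0.03,0,0,0,0,0.0075,0],[-0.03,0,0,0,0,0.0075,0]]]}}

```text
clock: 11.0
tcp_pos: [0.5107, -0.2134, 0.116]
orientation: [0.686, 0.151, 0.695, -0.154]
wrist_force: [-9.4, 3.2, 8.2]
finger_gap: -0.0
```

```bash
python3 -c "
from h import *
look('w11')"
```

```text
11.0 [ 0.5107 -0.2134  0.116 ] yaw -24.89 F [-9.35  3.16  8.18] Ftool [-8.06 -1.13 -9.91]
lever 0.84 7691 fit deg 66.819824 hinge deg 65.84146651450894 q~ 0.25167337 0.23459784697474714
```

Emit:
{"api": "step_arm", "payload": {"moves": [[[0,0,0,0,0,0.003,0],[0,0,0,0,0,0.0045,0],[0,0,0,0,0,0.0045,0],[0,0,0,0,0,0.0045,0],[0,0,0,0,0,0.0045,0],[0,0,0,0,0,0.0045,0],[0,0,0,0,0,0.0045,0],[0,0,0,0,0,0.0045,0],[0,0,0,0,0,0.0045,0],[0,0,0,0,0,0.0045,0]]]}}

```text
clock: 12.1
tcp_pos: [0.5111, -0.2137, 0.1157]
orientation: [0.683, 0.151, 0.698, -0.154]
wrist_force: [-13.0, 4.1, 11.2]
finger_gap: 0.0002
```

Run:
```python
from h import *
look('w12');
for n in("scene","top"):
    im,d=env.read_camera(n);cv2.imwrite(f"pics/{n}12.png",im[:,:,::-1])
look('w13');print(env.get_state()["qvel"].round(4))
```

```text
12.1 [ 0.5111 -0.2137  0.1157] yaw -24.9 F [-13.04   4.1   11.21] Ftool [-10.91  -1.86 -13.78]
lever 0.61 7681 fit deg 67.09922 hinge deg 66.17621388954804 q~ 0.25654978 0.24044029083158772
12.3 [ 0.511  -0.2137  0.1157] yaw -24.89 F [-13.04   5.53  10.21] Ftool [ -9.91  -0.55 -14.36]
lever 0.96 7593 fit deg 67.08547 hinge deg 66.08283492091866 q~ 0.2563098 0.23881052037688855
[-0.0007  0.0002  0.0006  0.0014  0.0015 -0.0011]
```

View pics/w13.png

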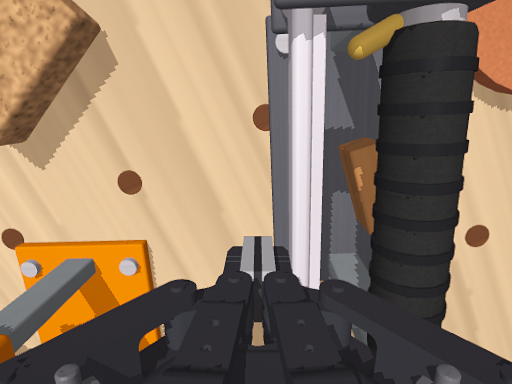

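View pics/scene12.png

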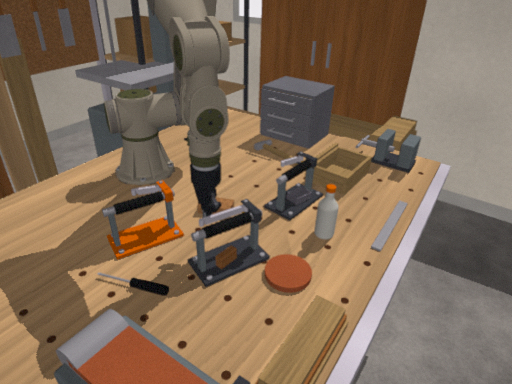

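The lever is at its stop and steady, with a clear gap to the bar (blade about column 310, bar from column 375). Nothing else has moved in the scene view. Handing in.

```bash
python3 -c "
from workcell import env
print(env.hand_in());s=env.get_state();print(s['clock'],s['wrist_force'])"
```

```text
the job is handed in; nothing more can be done
None
the job is handed in; nothing more can be done
```

I pushed the long brake lever to its stop twice, using the backs of the closed fingers on its outer face, and handed the job in at 12.3 s while holding it in. The hand-in gives no verdict, so the results below come from my own measurements.

- **First push:** the lever reached its stop, shown by force rising with almost no motion, at about 0.25 rad in the wrist camera. I held it there for about 1.3 s at 14–15 N along the push direction.
- **Release:** with the fingers withdrawn about 6 cm, the lever measured 0.000 rad and the wrist force was back to zero.
- **Second push, held at hand-in:** the lever measured about 0.256 rad and was steady, which is at the stop within camera error. The push was about 14 N, and the total including the upward part was about 17 N, well under the 40 N limit.
- **Surroundings:** the last pictures show a clear gap between the lever and the bar. The other handle and the loose things look unmoved. I judged this by eye in the last scene and wrist pictures and did not measure the short lever's angle or the bystanders' positions again.

**Unexplained:** each push also gave an upward force of about 10 N on the tool, probably from a sloping finger back. It stayed steady and caused no slipping.

**Disagreed:** a second way of measuring the lever angle, taken from the hinge position, read about 0.02 rad lower throughout. At rest it gave -0.022, and at the stop 0.239. One lever reading during the first hold failed because too few image points were found.

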